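Build up the shield rings and stand the sample tube in them

ROBOT

A 7-joint arm with a two-finger parallel gripper is mounted at the origin on the work surface; the furniture and walls round the work are solid. World frame = base frame: x ahead of the robot, y to its left, z up, the work surface at z = 0. Lengths are in m, angles in rad, forces in N, time in s.
With the tool pointing down it reaches from about 0.4 to 0.875 m from the base axis. Payload 6.5 kg.
Tool frame: the origin (TCP) lies between the finger pads; the fingertips stand 11 mm ahead of it and the grasp point (between the pads) lies 8 mm behind it; z points along the fingers, y is the direction in which the jaws open and shut (so a half turn about z gives the same grasp; the last joint's range is limited). The gripper opens to 88 mm and grips with 3 to 60 N. Pads are 18 mm wide; open, the fingers measure 123 mm over their backs; the gripper's body (75 mm by 187 mm) begins 45 mm behind the grasp point.
Start: joints at [1.279, 0.536, -0.004, 1.538, 0.003, 1.067, -0.071], TCP at [0.146, -0.633, 0.25] pointing down, gripper open.
Joint ranges: [-2.7, 2.7], [-0.37, 2.16], [-1.27, 1.26], [0.24, 2.4], [-1.31, 4.45], [0.19, 1.91], [-2.76, 2.76]. Speed limits (rad/s): [2.39, 2.39, 3.14, 3.14, 3.14, 3.14, 3.14].

INTERFACE

Orientations are given as a unit quaternion [w, x, y, z].
In Python, from cell import r gives the robot as it stands.
- The arm moves only by the shell command python3 -m jog 'ROWS' [OPENING] [FORCE]. ROWS is JSON, a list of rows, each an object of numbers: "tx", "ty", "tz": the shift along the world's x, y, z in m; "rx", "ry", "rz": the turn, a rotation vector about the world's x, y, z in rad. In form: [{"tx": .., "ty": .., "tz": .., "rx": .., "ry": .., "rz": ..}, ...]. A call has 1 to 5 rows; each row shifts and turns the commanded pose from where the row before left it; what a row does not reach is not made up. A row lasts 1/12 s, in which the tool goes at most 41.7 mm and 7.16 degrees, less where a joint would pass 70% of its speed; a pose out of reach is approached as far as the arm can. A call with a gripper value outside its range is refused whole. OPENING is the gripper's target within -1 to 1 (fully open at 1, half-way at 0, shut at -1), set as the call begins (- or left out, the last holds). The fingers move at their own pace and stop on an object; FORCE is the grip in N (left out, the last holds). Time passes only in rows, so rows that do not move let the fingers close. It gives the time, the measured TCP pose, the force and the opening at its end, in the units of the state.
- r.state(): the state, without advancing time (a new reading comes with each control period).
- r.grab_frame(name): name is "scene" or "top" or "wrist"; returns a dict with "image" (400x640x3 uint8, red, green, blue), "range_z" (400x640 float32, m along the optical axis (not along the pixel's ray), 0 where there is no reading), "intrinsics" (3x3 intrinsics, pixels), "T" (4x4, takes a point from camera to world coordinates). Camera axes: x right, y up, looking along -z (the intrinsics and any distortion apply to the point x, -y, -z); pixel columns grow to the right and rows downward; lengths in m; the calibration is good to about 2 mm. A picture is of the moment at which its call begins.
- r.finish_job(): hands the job in, once; it reports no verdict.
The state is a dict: "t": time; "joints": joint angles; "joint_vel": joint speeds; "tau": joint torques, N m; "tcp_pos": TCP position; "tool_rot": TCP orientation; "contact_force": force on the tool from outside, world axes, zero at the start; "moment": the same for the moment, N m; "finger_gap": opening from 0.0 (shut) to 1.0 (fully open).
Only numpy, scipy, OpenCV 4.12 (cv2) and the standard library are available. Lean on these libraries where they do the work, as an engineer would, in place of code of your own. Each camera call takes 0.05 s, during which the arm holds its last target.

TASK

The radiation shield for the sample is one ring short. Take the loose ring with the wide bore (not the lid, which has only a narrow hole), lay it flat on top of the ring stack so that all the bores line up, and let go of it. Then stand the sample tube upright down through both rings until it rests on the floor of the shield base; set both down rather than dropping them, and do not lay the tube over on the way.

Things in the scene. Friction and masses are not known exactly. Their poses are not given: they have to be found in the camera images.
- shield_base: Shield base: wide grey round cup, 100 mm across and 20 mm high, fixed to the worktop, with an upright central bore 44 mm wide, open at the top, whose floor is 6 mm above the worktop. Origin: centre of its underside, on the worktop; z up. Lies about straight ahead of the robot.
- ring_low: Lower shield ring: loose grey ring, 68 mm outside, 44 mm bore right through, 20 mm high, about 0.22 kg. It already lies flat on the shield base (its underside 20 mm, its top 40 mm above the worktop), at most 4 mm off in x and in y. Origin: centre of its underside, z up along its bore.
- ring_top: Missing shield ring: same shape and weight as the lower ring. It lies flat on the worktop to the left (+y), free all round. Origin: centre of its underside, z up along its bore. Stacked, its underside is 40 mm and its top 60 mm above the worktop. 100 to 210 mm from it, nearer or farther in x, lies the lid (not listed): same outside size and material, but a hole of only 12 mm.
- sample_tube: Sample tube: white 50 ml tube with screw cap, standing upright on the worktop to the right (-y). Body and flat foot 29 mm wide, straight; cap 34 mm wide on the top 20 mm; 113 mm high (solid to touch: a plain cylinder 29 mm wide, 104 mm high); about 0.04 kg. Origin: centre of its foot, z up along the tube. Fully lowered, the top of the rings is 54 mm above its foot: grip it higher than that.
Things that resemble listed ones, but are neither listed nor needed, are in the scene too. Leave any brown or red look-alike of the ring_top alone.

How it is judged:
By the outcome, as a careful person would: the job done as asked, in the order asked, and still so for the second after the job is handed in, with the robot touching nothing.
It also fails if it takes over 58 s, if anything falls off the work surface, if the arm or the gripper's body presses on something with over 40 N, if the wrist force passes 120 N, or if a joint passes its speed limit or range.

## Working session

There is one attempt and no reset: what is moved stays moved. The work goes in short steps, Python scripts to look and compute and a shell command to move; the robot and the scene stay as the last step left them, time stands still between calls to the robot, and variables do not carry over. Pictures are saved under pics/ and viewed, and the job is handed in when it is done.

```bash
mkdir -p pics; ls; cat > h.py <<'E'
import numpy as np, cv2
from cell import r
def grab(n,save=None):
    f=r.grab_frame(n)
    if save: cv2.imwrite('pics/'+save+'.png',f['image'][:,:,::-1])
    return f
def ray(f,u,v):
    K=f['intrinsics'];T=f['T']
    d=np.array([(u-K[0,2])/K[0,0],-(v-K[1,2])/K[1,1],-1.0])
    return T[:3,3],T[:3,:3]@d
def onz(f,u,v,z):
    o,d=ray(f,u,v); return o+d*(z-o[2])/d[2]
def cloud(f):
    K=f['intrinsics'];T=f['T'];Z=f['range_z']
    v,u=np.mgrid[:Z.shape[0],:Z.shape[1]]
    P=np.stack([(u-K[0,2])/K[0,0]*Z,-(v-K[1,2])/K[1,1]*Z,-Z],-1)
    P=P@T[:3,:3].T+T[:3,3]; P[Z==0]=np.nan
    return P
E
python3 - <<'E'
from h import *
for n in('scene','top','wrist'):
    f=grab(n,n+'0'); print(n,f['T'].round(3).tolist(),f['intrinsics'].tolist(),[k for k in f])
print(r.state())
E
```

```text
pics
scene [[0.672, 0.506, -0.54, 0.102], [-0.741, 0.465, -0.485, -0.369], [0.006, 0.726, 0.688, 0.69], [0.0, 0.0, 0.0, 1.0]] [[376.3307117938163, 0.0, 319.8805141480413], [0.0, 376.3307117938163, 200.02723536370752], [0.0, 0.0, 1.0]] ['image', 'range_z', 'intrinsics', 'T']
top [[0.005, 0.985, -0.175, 0.442], [-0.999, -0.001, -0.033, 0.046], [-0.033, 0.175, 0.984, 1.025], [0.0, 0.0, 0.0, 1.0]] [[369.33721984730226, 0.0, 319.0541809716584], [0.0, 369.33721984730226, 202.2990155206457], [0.0, 0.0, 1.0]] ['image', 'range_z', 'intrinsics', 'T']
wrist [[0.224, 0.941, 0.252, 0.209], [-0.975, 0.217, 0.057, -0.618], [-0.001, -0.259, 0.966, 0.384], [0.0, 0.0, 0.0, 1.0]] [[281.8545132788114, 0.0, 321.1822002367247], [0.0, 281.8545132788114, 200.8783761964001], [0.0, 0.0, 1.0]] ['image', 'range_z', 'intrinsics', 'T']
{'t': 0.15, 'joints': array([ 1.27883695,  0.53701872, -0.00442344,  1.53860657,  0.00257472,
        1.06730575, -0.07120257]), 'joint_vel': array([-0.00094639, -0.00123156, -0.0010469 , -0.00224917,  0.00074826,
        0.00018226,  0.00080039]), 'tau': array([ 1.25980452e-03, -5.71325755e+01,  9.91841331e-01, -2.51826954e+01,
       -5.60903759e-02,  1.52567105e-02,  8.99135784e-05]), 'tcp_pos': array([ 0.1453925 , -0.63307189,  0.24903869]), 'tool_rot': array([-6.55931371e-04,  9.93633179e-01,  1.12661715e-01, -1.17375354e-04]), 'contact_force': array([ 0.30616586, -0.80530401, -0.02099753]), 'moment': array([-0.01498661,  0.06703178,  0.03189415]), 'finger_gap': 0.997620818093111}
```

View pics/top0.png

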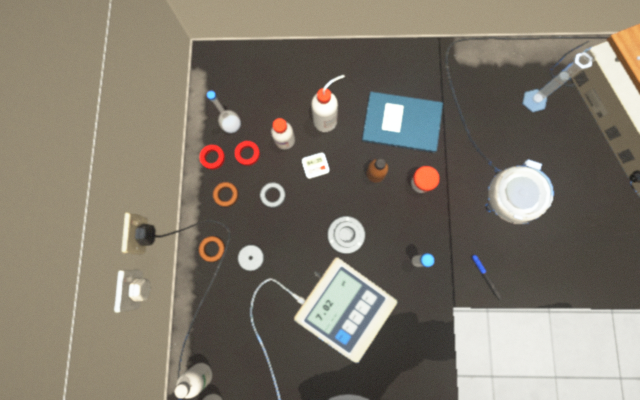

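View pics/scene0.png

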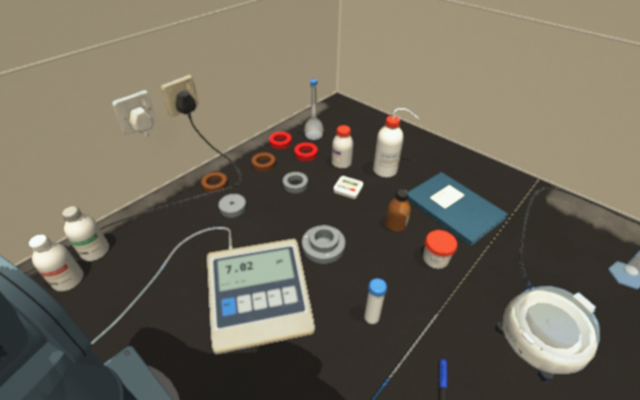

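View pics/wrist0.png

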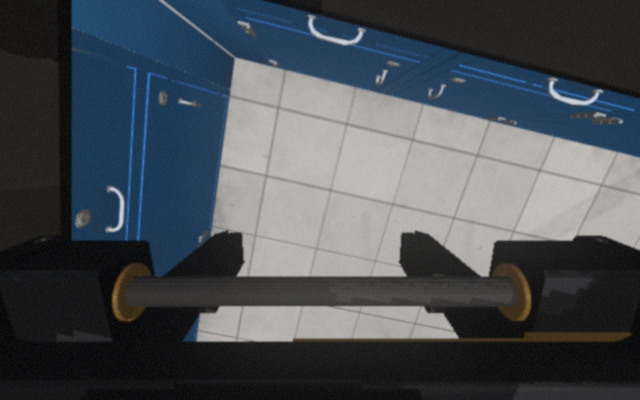

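The top view shows two grey rings to the left. The one at (272,195) has a wide bore and the one at (250,258) has a narrow hole, so that is the lid. Brown look-alikes are at (225,195) and (211,249), red ones at (211,157) and (247,153). The stack is at (346,235) and the tube at (424,261). The wide-bore grey ring at (272,195) fits ring_top. I'll confirm it in a crop and measure.

```bash
python3 - <<'E'
from h import *
f=grab('top'); im=f['image']
c=cv2.resize(im[140:300,190:450],None,fx=3,fy=3,interpolation=cv2.INTER_CUBIC)
cv2.imwrite('pics/crop1.png',c[:,:,::-1])
P=cloud(f)
def rng(u,v,R,zlo,zhi,name):
    sub=P[v-R:v+R,u-R:u+R].reshape(-1,3)
    m=(sub[:,2]>zlo)&(sub[:,2]<zhi); q=sub[m]
    print(name,len(q),'mid',((q.min(0)+q.max(0))/2).round(4),'ext',(q.max(0)-q.min(0)).round(4),'medz',np.median(q[:,2]).round(4))
rng(272,195,18,.012,.03,'ring');rng(250,258,18,.012,.03,'lid')
rng(346,235,24,.03,.05,'low');rng(346,235,24,.012,.05,'base');rng(424,261,16,.09,.13,'tubecap')
g=cv2.cvtColor(im,cv2.COLOR_RGB2GRAY)
for (u,v,R,z) in((272,195,18,.02),(346,235,16,.04),(346,235,24,.02)):
    th=cv2.threshold(g[v-R:v+R,u-R:u+R],0,255,cv2.THRESH_OTSU)[1]
    cs,_=cv2.findContours(th,cv2.RETR_CCOMP,cv2.CHAIN_APPROX_NONE)
    for k in cs:
        if len(k)>25:
            e=cv2.fitEllipse(k); uu,vv=e[0][0]+u-R,e[0][1]+v-R
            w=onz(f,uu,vv,z); print(z,(round(uu,1),round(vv,1)),np.round(e[1],1),w.round(4))
s=grab('scene'); P=cloud(s)
rng(295,182,20,.012,.03,'sring');rng(323,242,26,.03,.05,'slow');rng(376,290,25,.095,.13,'stube')
E
```

```text
ring 280 mid [0.6431 0.2094 0.0194] ext [0.0665 0.0656 0.0148] medz 0.02
lid 479 mid [0.4675 0.2634 0.019 ] ext [0.0645 0.0669 0.0132] medz 0.0203
low 302 mid [0.5314 0.0037 0.038 ] ext [0.0644 0.0641 0.0138] medz 0.0398
base 866 mid [0.532  0.0056 0.0286] ext [0.0955 0.098  0.0325] medz 0.0217
tubecap 154 mid [ 0.4634 -0.1877  0.1044] ext [0.0315 0.0328 0.025 ] medz 0.1118
0.02 (272.1, 194.3) [23.3 24.2] [0.6431 0.2104 0.02  ]
0.02 (272.1, 194.4) [15.1 16.1] [0.643  0.2104 0.02  ]
0.04 (345.6, 234.5) [33.5 34. ] [0.5297 0.0074 0.04  ]
0.04 (348.4, 233.9) [12.8 15.6] [5.315e-01 1.000e-04 4.000e-02]
0.02 (345.9, 234.4) [36.  36.3] [0.5317 0.0059 0.02  ]
sring 241 mid [0.6402 0.2092 0.0173] ext [0.0661 0.0678 0.0106] medz 0.0187
slow 405 mid [0.4955 0.0031 0.0399] ext [0.1338 0.0676 0.0197] medz 0.0388
stube 270 mid [ 0.4598 -0.1885  0.105 ] ext [0.0305 0.0308 0.0189] medz 0.1108
```

View pics/crop1.png

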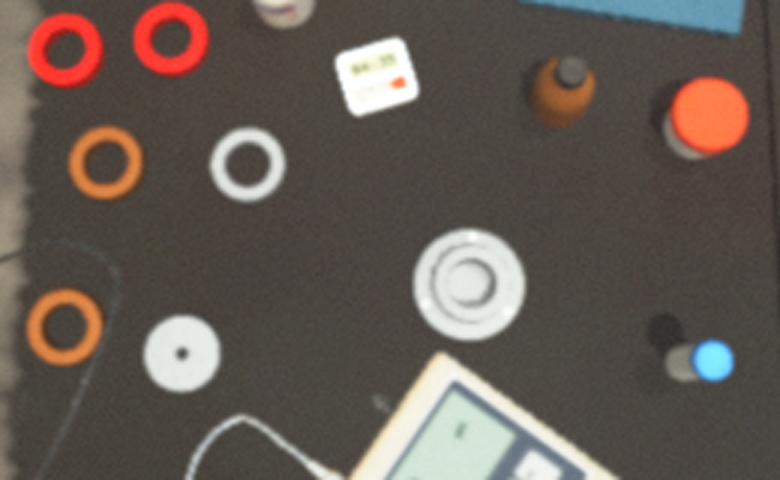

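The crop confirms it. The wide-bore grey ring is at crop (248,164) and is ring_top. The lid at (182,353) has only a tiny hole. The measured tops are about 20 mm (ring), 40 mm (stack) and 112 mm (tube), which match the given sizes. Positions: ring (0.643, 0.210), stack (0.531, 0.004), tube (0.463, -0.188). I'll move above the ring.

```bash
python3 -m jog '[{"tx":0.02,"ty":0.034},{"tx":0.02,"ty":0.034},{"tx":0.02,"ty":0.034},{"tx":0.02,"ty":0.034},{"tx":0.02,"ty":0.034}]' 1
python3 -m jog '[{"tx":0.02,"ty":0.034},{"tx":0.02,"ty":0.034},{"tx":0.02,"ty":0.034},{"tx":0.02,"ty":0.034},{"tx":0.02,"ty":0.034}]'
python3 -c "from cell import r;print(r.state()['joints'].round(2))"
```

```text
[ 1.28  0.54 -0.    1.54  0.    1.07 -0.07]invalid input
invalid input
```

```bash
python3 -m jog '[{"tx":0.02,"ty":0.034,"tz":0,"rx":0,"ry":0,"rz":0},{"tx":0.02,"ty":0.034,"tz":0,"rx":0,"ry":0,"rz":0},{"tx":0.02,"ty":0.034,"tz":0,"rx":0,"ry":0,"rz":0},{"tx":0.02,"ty":0.034,"tz":0,"rx":0,"ry":0,"rz":0},{"tx":0.02,"ty":0.034,"tz":0,"rx":0,"ry":0,"rz":0}]' 1; python3 -m jog --help | head -20
python3 -c "from cell import r;print(r.state()['joints'].round(2))"
```

```text
t: 0.67
tcp_pos: [0.2461, -0.4618, 0.2497]
tool_rot: [0.0, 0.994, 0.113, -0.0]
contact_force: [1.9, 0.2, 0.2]
finger_gap: 0.995
[ 1.05  0.32 -0.06  1.87  0.03  0.95 -0.37]invalid input: not JSON, or not a number
```

All six keys are needed in each row. Continuing.

```bash
python3 -m jog '[{"tx":0.02,"ty":0.034,"tz":0,"rx":0,"ry":0,"rz":0},{"tx":0.02,"ty":0.034,"tz":0,"rx":0,"ry":0,"rz":0},{"tx":0.02,"ty":0.034,"tz":0,"rx":0,"ry":0,"rz":0},{"tx":0.02,"ty":0.034,"tz":0,"rx":0,"ry":0,"rz":0},{"tx":0.02,"ty":0.034,"tz":0,"rx":0,"ry":0,"rz":0}]'
python3 -m jog '[{"tx":0.02,"ty":0.034,"tz":0,"rx":0,"ry":0,"rz":0},{"tx":0.02,"ty":0.034,"tz":0,"rx":0,"ry":0,"rz":0},{"tx":0.02,"ty":0.034,"tz":0,"rx":0,"ry":0,"rz":0},{"tx":0.02,"ty":0.034,"tz":0,"rx":0,"ry":0,"rz":0},{"tx":0.02,"ty":0.034,"tz":0,"rx":0,"ry":0,"rz":0}]'
python3 -c "from cell import r;print(r.state()['joints'].round(2))"
```

```text
t: 1.08
tcp_pos: [0.3461, -0.2918, 0.2499]
tool_rot: [0.0, 0.994, 0.113, 0.0]
contact_force: [0.9, -0.6, 0.9]
finger_gap: 1.004
t: 1.5
tcp_pos: [0.4461, -0.1218, 0.25]
tool_rot: [0.0, 0.994, 0.113, 0.0]
contact_force: [1.3, -1.1, -0.2]
finger_gap: 0.998
[ 0.45  0.23 -0.32  2.    0.09  0.92 -1.27]
```

```bash
python3 -m jog '[{"tx":0.02,"ty":0.034,"tz":0,"rx":0,"ry":0,"rz":0},{"tx":0.02,"ty":0.034,"tz":0,"rx":0,"ry":0,"rz":0},{"tx":0.02,"ty":0.03,"tz":0,"rx":0,"ry":0,"rz":0},{"tx":0.01,"ty":0.01,"tz":0,"rx":0,"ry":0,"rz":0},{"tx":0,"ty":0,"tz":0,"rx":0,"ry":0,"rz":0}]'
python3 -c "
from h import *
grab('wrist','wrist1')"
```

```text
t: 1.92
tcp_pos: [0.5173, -0.0119, 0.2498]
tool_rot: [-0.001, 0.993, 0.115, 0.001]
contact_force: [0.1, -0.6, -0.6]
finger_gap: 1.002
```

View pics/wrist1.png

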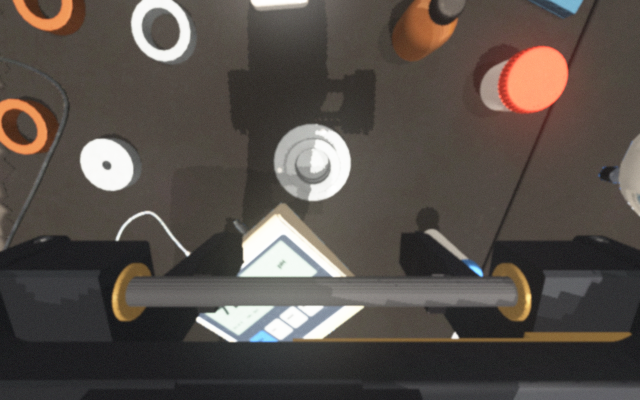

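The wrist view shows the stack at (312,162), ring_top at (162,28), the lid at (109,163), and part of the tube beside the right finger. I'll measure the stack and ring from it.

```bash
cat >> h.py <<'E'
def mid(P,box,zlo,zhi,name):
    u0,u1,v0,v1=box
    q=P[v0:v1,u0:u1].reshape(-1,3); q=q[(q[:,2]>zlo)&(q[:,2]<zhi)]
    print(name,len(q),'mid',((q.min(0)+q.max(0))/2).round(4),'ext',(q.max(0)-q.min(0)).round(4),'medz',np.median(q[:,2]).round(4))
    h=cv2.minEnclosingCircle(q[:,:2].astype(np.float32)-np.float32([.5,0])); print('   circ',np.round([h[0][0]+.5,h[0][1],h[1]],4))
E
python3 - <<'E'
from h import *
f=grab('wrist'); P=cloud(f)
mid(P,(270,356,118,206),.034,.046,'low')
mid(P,(270,356,118,206),.014,.026,'base')
mid(P,(125,200,0,70),.014,.026,'ring')
c=cv2.resize(f['image'][110:210,260:366],None,fx=5,fy=5,interpolation=cv2.INTER_CUBIC); cv2.imwrite('pics/c2.png',c[:,:,::-1])
z=P[:,:,2]
m=((z>.034)&(z<.046)).astype(np.uint8); m[:, :270]=0;m[:,356:]=0;m[:118]=0;m[206:]=0
cs,_=cv2.findContours(m,cv2.RETR_CCOMP,cv2.CHAIN_APPROX_NONE)
for k in cs:
    if len(k)>20:
        e=cv2.fitEllipse(k); print(e, onz(f,*e[0],.04).round(4))
E
```

```text
low 1405 mid [0.5325 0.0028 0.038 ] ext [0.0672 0.0669 0.0077] medz 0.0393
   circ [0.5325 0.0027 0.0339]
base 2384 mid [0.5233 0.0044 0.0199] ext [0.1186 0.0991 0.0117] medz 0.0195
   circ [0.5213 0.0119 0.0635]
ring 1811 mid [0.6427 0.2085 0.0179] ext [0.0644 0.0681 0.0078] medz 0.0192
   circ [0.6441 0.2087 0.0343]
((310.67376708984375, 163.15708923339844), (53.7684211730957, 54.320655822753906), 150.0708770751953) [0.5336 0.0029 0.04  ]
((310.7533874511719, 163.36672973632812), (35.58688735961914, 36.1773567199707), 111.10630798339844) [0.5333 0.0027 0.04  ]
```

View pics/c2.png

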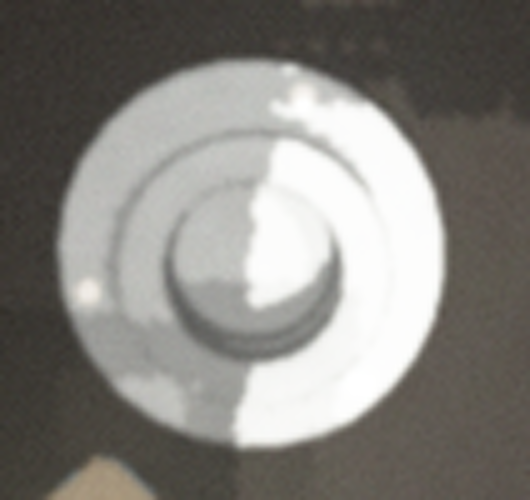

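The stack centre is (0.533, 0.003) and the ring is (0.643, 0.209). Both views agree within 2 mm, and the outside diameter of 67–68 mm fits. Moving over the ring.

```bash
python3 -m jog '[{"tx":0.02,"ty":0.035,"tz":0,"rx":0,"ry":0,"rz":0},{"tx":0.02,"ty":0.035,"tz":0,"rx":0,"ry":0,"rz":0},{"tx":0.02,"ty":0.035,"tz":0,"rx":0,"ry":0,"rz":0},{"tx":0.02,"ty":0.035,"tz":0,"rx":0,"ry":0,"rz":0},{"tx":0.02,"ty":0.035,"tz":0,"rx":0,"ry":0,"rz":0}]'
python3 -m jog '[{"tx":0.014,"ty":0.025,"tz":-0.02,"rx":0,"ry":0,"rz":0},{"tx":0.01,"ty":0.018,"tz":-0.02,"rx":0,"ry":0,"rz":0},{"tx":0,"ty":0,"tz":-0.03,"rx":0,"ry":0,"rz":0},{"tx":0,"ty":0,"tz":-0.03,"rx":0,"ry":0,"rz":0},{"tx":0,"ty":0,"tz":0,"rx":0,"ry":0,"rz":0}]'
python3 - <<'E'
from h import *
f=grab('wrist','wrist2'); P=cloud(f)
print(r.state()['joints'].round(2), r.state()['tcp_pos'])
E
```

```text
t: 2.43
tcp_pos: [0.6162, 0.1578, 0.2497]
tool_rot: [0.001, 0.994, 0.111, -0.0]
contact_force: [0.4, -0.8, 0.3]
finger_gap: 1.0
t: 2.85
tcp_pos: [0.6359, 0.198, 0.1433]
tool_rot: [0.002, 0.994, 0.112, -0.005]
contact_force: [-0.5, -1.0, -1.2]
finger_gap: 0.996
[-0.14  0.71 -0.35  1.54  0.28  0.95 -1.92] [0.63744008 0.198693   0.14663548]
```

View pics/wrist2.png

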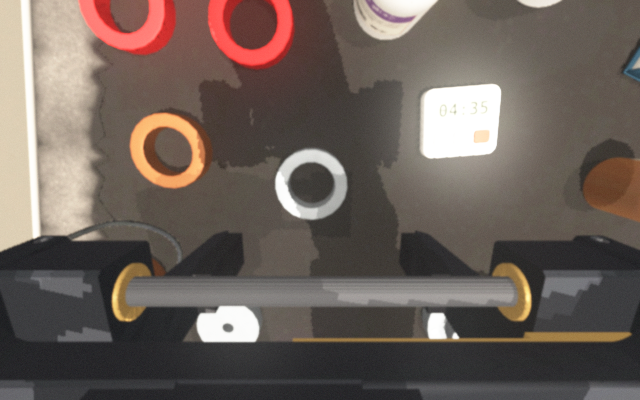

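The ring is at (311,184) in the wrist view, between the fingers. The brown ring at (168,150) is well clear, and the timer is at (461,120).

```bash
python3 - <<'E'
from h import *
f=grab('wrist'); P=cloud(f)
mid(P,(268,356,140,228),.014,.026,'ring')
m=((P[:,:,2]>.015)&(P[:,:,2]<.026)).astype(np.uint8); k=np.zeros_like(m);k[140:228,268:356]=m[140:228,268:356]
cs,_=cv2.findContours(k,cv2.RETR_CCOMP,cv2.CHAIN_APPROX_NONE)
for c in cs:
    if len(c)>20:
        e=cv2.fitEllipse(c); print(np.round(e[0]+e[1],1), onz(f,*e[0],.02).round(4))
s=r.state();print(s['tcp_pos'],s['tool_rot'])
E
```

```text
ring 2308 mid [0.6442 0.2093 0.0178] ext [0.0672 0.0672 0.0076] medz 0.0194
   circ [0.6442 0.2092 0.0338]
[311.8 184.9  68.4  69.9] [0.6458 0.2095 0.02  ]
[311.9 185.2  44.7  46.3] [0.6455 0.2093 0.02  ]
[0.63919839 0.19976924 0.14937082] [ 9.28249189e-04  9.93763921e-01  1.11494608e-01 -1.16639027e-03]
```

```bash
python3 -m jog '[{"tx":0.004,"ty":0.005,"tz":-0.02,"rx":0,"ry":0,"rz":0},{"tx":0,"ty":0,"tz":-0.03,"rx":0,"ry":0,"rz":0},{"tx":0,"ty":0,"tz":-0.02,"rx":0,"ry":0,"rz":0},{"tx":0,"ty":0,"tz":0,"rx":0,"ry":0,"rz":0},{"tx":0,"ty":0,"tz":0,"rx":0,"ry":0,"rz":0}]'
```

```text
t: 3.37
tcp_pos: [0.6444, 0.2066, 0.0814]
tool_rot: [0.0, 0.994, 0.112, 0.001]
contact_force: [0.6, -0.1, 1.3]
finger_gap: 0.999
```

```bash
python3 -m jog '[{"tx":0,"ty":0.003,"tz":-0.02,"rx":0,"ry":0,"rz":0},{"tx":0,"ty":0,"tz":-0.02,"rx":0,"ry":0,"rz":0},{"tx":0,"ty":0,"tz":-0.015,"rx":0,"ry":0,"rz":0},{"tx":0,"ty":0,"tz":-0.009,"rx":0,"ry":0,"rz":0},{"tx":0,"ty":0,"tz":0,"rx":0,"ry":0,"rz":0}]'
python3 -m jog '[{"tx":0,"ty":0,"tz":0,"rx":0,"ry":0,"rz":0},{"tx":0,"ty":0,"tz":0,"rx":0,"ry":0,"rz":0}]'
python3 -m jog '[{"tx":0,"ty":0,"tz":0,"rx":0,"ry":0,"rz":0},{"tx":0,"ty":0,"tz":0,"rx":0,"ry":0,"rz":0},{"tx":0,"ty":0,"tz":0,"rx":0,"ry":0,"rz":0},{"tx":0,"ty":0,"tz":0,"rx":0,"ry":0,"rz":0},{"tx":0,"ty":0,"tz":0,"rx":0,"ry":0,"rz":0}]' -1 20
```

```text
t: 3.78
tcp_pos: [0.6432, 0.2098, 0.0152]
tool_rot: [0.0, 0.994, 0.112, -0.001]
contact_force: [-0.8, -0.1, 0.4]
finger_gap: 1.0
t: 3.95
tcp_pos: [0.6446, 0.2108, 0.0172]
tool_rot: [-0.0, 0.994, 0.113, 0.001]
contact_force: [0.5, -0.1, -0.2]
finger_gap: 1.004
t: 4.37
tcp_pos: [0.6439, 0.2104, 0.0163]
tool_rot: [0.0, 0.994, 0.113, 0.0]
contact_force: [-1.9, -1.1, 4.4]
finger_gap: 0.774
```

The gap is 0.774 × 88 = 68 mm, so the ring is gripped. Lifting and carrying it to the stack.

```bash
python3 -m jog '[{"tx":0,"ty":0,"tz":0.01,"rx":0,"ry":0,"rz":0},{"tx":0,"ty":0,"tz":0.02,"rx":0,"ry":0,"rz":0},{"tx":0,"ty":0,"tz":0.03,"rx":0,"ry":0,"rz":0},{"tx":0,"ty":0,"tz":0.03,"rx":0,"ry":0,"rz":0},{"tx":-0.005,"ty":-0.01,"tz":0.02,"rx":0,"ry":0,"rz":0}]' -1 30
python3 -m jog '[{"tx":-0.014,"ty":-0.026,"tz":0,"rx":0,"ry":0,"rz":0},{"tx":-0.018,"ty":-0.033,"tz":0,"rx":0,"ry":0,"rz":0},{"tx":-0.018,"ty":-0.033,"tz":0,"rx":0,"ry":0,"rz":0},{"tx":-0.018,"ty":-0.033,"tz":0,"rx":0,"ry":0,"rz":0},{"tx":-0.018,"ty":-0.033,"tz":0,"rx":0,"ry":0,"rz":0}]'
python3 -m jog '[{"tx":-0.014,"ty":-0.026,"tz":0,"rx":0,"ry":0,"rz":0},{"tx":-0.007,"ty":-0.013,"tz":0,"rx":0,"ry":0,"rz":0},{"tx":0,"ty":0,"tz":0,"rx":0,"ry":0,"rz":0},{"tx":0,"ty":0,"tz":0,"rx":0,"ry":0,"rz":0},{"tx":0,"ty":0,"tz":0,"rx":0,"ry":0,"rz":0}]'
python3 - <<'E'
from h import *
f=grab('wrist','wrist3')
E
```

```text
t: 4.78
tcp_pos: [0.6393, 0.2036, 0.129]
tool_rot: [-0.002, 0.993, 0.114, 0.002]
contact_force: [-0.4, 0.1, -1.0]
finger_gap: 0.769
t: 5.2
tcp_pos: [0.5511, 0.0412, 0.126]
tool_rot: [0.0, 0.994, 0.113, -0.0]
contact_force: [-0.1, -0.1, -1.0]
finger_gap: 0.764
t: 5.62
tcp_pos: [0.5322, 0.0049, 0.1261]
tool_rot: [-0.0, 0.994, 0.113, 0.001]
contact_force: [0.9, 0.6, -1.6]
finger_gap: 0.766
```

View pics/wrist3.png

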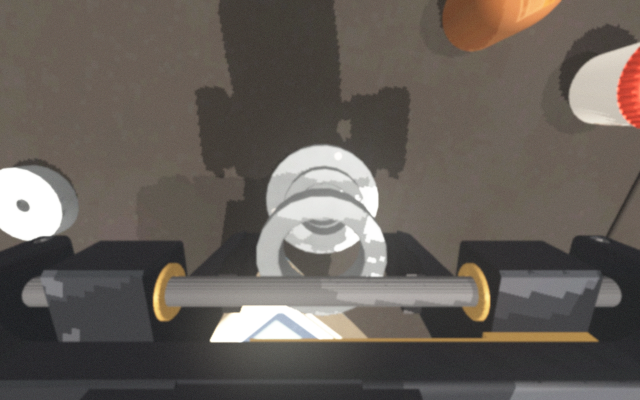

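The ring is held level at (321,245), above and in front of the stack at (322,185) in this perspective.

```bash
python3 - <<'E'
from h import *
f=grab('wrist'); P=cloud(f); s=r.state();print(s['tcp_pos'])
mid(P,(250,392,190,276),.122,.136,'held')
q=P[190:276,258:386].reshape(-1,3);q=q[(q[:,2]>.12)&(q[:,2]<.138)]
A=np.c_[q[:,:2],np.ones(len(q))];print('tilt',np.linalg.lstsq(A,q[:,2],rcond=None)[0].round(3),len(q))
# outer arc circle fit radius 34mm
from scipy.optimize import least_squares
def fit(P,box,zlo,zhi,R,z0):
    u0,u1,v0,v1=box;z=P[:,:,2];m=np.zeros(z.shape,np.uint8);m[v0:v1,u0:u1]=((z>zlo)&(z<zhi))[v0:v1,u0:u1]
    pts=P[m>0][:,:2]
    # hull boundary facing +x
    h=cv2.convexHull(pts.astype(np.float32))[:,0]; h=h[h[:,0]>np.median(pts[:,0])-.0]
    return least_squares(lambda c:np.hypot(h[:,0]-c[0],h[:,1]-c[1])-R,pts.mean(0),loss='soft_l1',f_scale=.001).x
print('held',fit(P,(250,392,190,276),.122,.136,.034,.129).round(4))
print('low',fit(P,(265,380,140,250),.035,.045,.034,.04).round(4),'base',fit(P,(260,385,140,250),.015,.026,.05,.02).round(4))
E
```

```text
[0.53216392 0.00529057 0.12593808]
held 5526 mid [0.5405 0.007  0.129 ] ext [0.0506 0.0739 0.0139] medz 0.1291
   circ [0.5364 0.007  0.0373]
tilt [0.001 0.001 0.128] 5196
held [0.5319 0.0051]
low [0.5318 0.0031] base [0.5324 0.0047]
```

The held ring is level and centred on the TCP. The low ring is 2 mm further toward -y. Lowering.

```bash
python3 -m jog '[{"tx":0,"ty":-0.0015,"tz":-0.015,"rx":0,"ry":0,"rz":0},{"tx":0,"ty":0,"tz":-0.02,"rx":0,"ry":0,"rz":0},{"tx":0,"ty":0,"tz":-0.015,"rx":0,"ry":0,"rz":0},{"tx":0,"ty":0,"tz":-0.01,"rx":0,"ry":0,"rz":0},{"tx":0,"ty":0,"tz":-0.003,"rx":0,"ry":0,"rz":0}]'
python3 -m jog '[{"tx":0,"ty":0,"tz":-0.002,"rx":0,"ry":0,"rz":0},{"tx":0,"ty":0,"tz":0,"rx":0,"ry":0,"rz":0},{"tx":0,"ty":0,"tz":-0.001,"rx":0,"ry":0,"rz":0},{"tx":0,"ty":0,"tz":0,"rx":0,"ry":0,"rz":0}]'
python3 -m jog '[{"tx":0,"ty":0,"tz":-0.001,"rx":0,"ry":0,"rz":0},{"tx":0,"ty":0,"tz":0,"rx":0,"ry":0,"rz":0},{"tx":0,"ty":0,"tz":0,"rx":0,"ry":0,"rz":0}]'
```

```text
t: 6.13
tcp_pos: [0.5308, 0.0031, 0.0612]
tool_rot: [-0.0, 0.994, 0.113, -0.001]
contact_force: [-1.2, 0.1, -1.5]
finger_gap: 0.771
t: 6.47
tcp_pos: [0.5321, 0.0021, 0.0603]
tool_rot: [0.0, 0.994, 0.113, 0.001]
contact_force: [-0.9, -0.1, -2.2]
finger_gap: 0.766
t: 6.72
tcp_pos: [0.5316, 0.002, 0.0589]
tool_rot: [0.0, 0.994, 0.113, 0.0]
contact_force: [0.3, -0.4, -1.7]
finger_gap: 0.773
```

```bash
python3 -m jog '[{"tx":0,"ty":0.001,"tz":-0.001,"rx":0,"ry":0,"rz":0},{"tx":0,"ty":0,"tz":0,"rx":0,"ry":0,"rz":0},{"tx":0,"ty":0,"tz":0,"rx":0,"ry":0,"rz":0}]'
python3 -m jog '[{"tx":0,"ty":0,"tz":-0.001,"rx":0,"ry":0,"rz":0},{"tx":0,"ty":0,"tz":0,"rx":0,"ry":0,"rz":0},{"tx":0,"ty":0,"tz":0,"rx":0,"ry":0,"rz":0}]'
```

```text
t: 6.97
tcp_pos: [0.5315, 0.0031, 0.0577]
tool_rot: [-0.0, 0.994, 0.113, -0.0]
contact_force: [0.7, 0.4, -2.2]
finger_gap: 0.771
t: 7.22
tcp_pos: [0.5314, 0.003, 0.0566]
tool_rot: [0.0, 0.994, 0.113, -0.0]
contact_force: [-0.2, -0.4, -2.1]
finger_gap: 0.77
```

```bash
python3 -m jog '[{"tx":0,"ty":0,"tz":-0.001,"rx":0,"ry":0,"rz":0},{"tx":0,"ty":0,"tz":0,"rx":0,"ry":0,"rz":0},{"tx":0,"ty":0,"tz":0,"rx":0,"ry":0,"rz":0}]'
```

```text
t: 7.47
tcp_pos: [0.5316, 0.003, 0.0563]
tool_rot: [0.0, 0.994, 0.113, -0.0]
contact_force: [-2.2, 0.1, 6.2]
finger_gap: 0.77
```

Contact: the vertical force rose to about +6 N at the expected height. Releasing, then lifting clear.

```bash
python3 -m jog '[{"tx":0,"ty":0,"tz":0,"rx":0,"ry":0,"rz":0},{"tx":0,"ty":0,"tz":0,"rx":0,"ry":0,"rz":0},{"tx":0,"ty":0,"tz":0,"rx":0,"ry":0,"rz":0},{"tx":0,"ty":0,"tz":0,"rx":0,"ry":0,"rz":0},{"tx":0,"ty":0,"tz":0,"rx":0,"ry":0,"rz":0}]' 1
python3 -m jog '[{"tx":0,"ty":0,"tz":0.01,"rx":0,"ry":0,"rz":0},{"tx":0,"ty":0,"tz":0.02,"rx":0,"ry":0,"rz":0},{"tx":0,"ty":0,"tz":0.035,"rx":0,"ry":0,"rz":0},{"tx":0,"ty":0,"tz":0.035,"rx":0,"ry":0,"rz":0},{"tx":0,"ty":0,"tz":0.035,"rx":0,"ry":0,"rz":0}]'
python3 -m jog '[{"tx":-0.01,"ty":-0.03,"tz":0.02,"rx":0,"ry":0,"rz":0},{"tx":-0.015,"ty":-0.02,"tz":0.02,"rx":0,"ry":0,"rz":0},{"tx":0,"ty":0,"tz":0,"rx":0,"ry":0,"rz":0},{"tx":0,"ty":0,"tz":0,"rx":0,"ry":0,"rz":0}]'
python3 - <<'E'
from h import *
f=grab('wrist','wrist4');grab('top','top4');P=cloud(f)
K=f['intrinsics'];T=f['T'];p=T[:3,:3].T@(np.array([.532,.003,.06])-T[:3,3]);print(K[0,2]+K[0,0]*p[0]/-p[2],K[1,2]-K[1,1]*p[1]/-p[2])
E
```

```text
t: 7.88
tcp_pos: [0.5316, 0.003, 0.0557]
tool_rot: [-0.0, 0.994, 0.113, 0.0]
contact_force: [0.6, -0.6, -1.0]
finger_gap: 0.999
t: 8.3
tcp_pos: [0.5311, 0.0031, 0.1927]
tool_rot: [-0.0, 0.994, 0.113, -0.0]
contact_force: [0.5, -0.7, -0.4]
finger_gap: 1.0
t: 8.63
tcp_pos: [0.5067, -0.0483, 0.2323]
tool_rot: [0.001, 0.994, 0.111, 0.001]
contact_force: [0.7, 1.5, -1.0]
finger_gap: 1.002
279.93268183719533 154.2424350030248
```

View pics/wrist4.png

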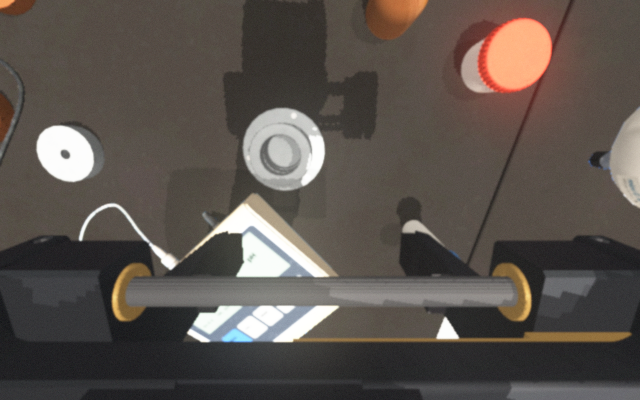

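The ring sits on the stack around (282,152), and its bore shows the floor. Now to measure the ring and tube.

```bash
python3 - <<'E'
from h import *
f=grab('wrist');P=cloud(f); print(r.state()['tcp_pos'])
mid(P,(240,328,105,195),.054,.068,'top')
z=P[:,:,2]
def ell(z0,lo,hi,src=f,PP=P,box=(240,328,105,195)):
    z=PP[:,:,2];m=np.zeros(z.shape,np.uint8);u0,u1,v0,v1=box;m[v0:v1,u0:u1]=((z>lo)&(z<hi))[v0:v1,u0:u1]
    cs,_=cv2.findContours(m,cv2.RETR_CCOMP,cv2.CHAIN_APPROX_NONE)
    for c in cs:
        if len(c)>25:
            e=cv2.fitEllipse(c); print(z0,np.round(e[0]+e[1],1), onz(src,*e[0],z0).round(4))
ell(.06,.052,.068); ell(.02,.014,.027)
# bore interior
mid(P,(260,305,130,175),.0,.012,'floor')
t=grab('top');Q=cloud(t)
ell(.06,.052,.068,t,Q,(320,372,205,262))
mid(Q,(405,445,240,280),.09,.13,'tube')
ell(.113,.108,.118,t,Q,(405,445,240,280))
hsv=cv2.cvtColor(t['image'],cv2.COLOR_RGB2HSV); m=cv2.inRange(hsv,(95,80,120),(120,255,255)); m2=np.zeros_like(m);m2[240:280,405:445]=m[240:280,405:445]
c=max(cv2.findContours(m2,cv2.RETR_EXTERNAL,cv2.CHAIN_APPROX_NONE)[0],key=len);e=cv2.fitEllipse(c);print('cap',e,onz(t,*e[0],.11).round(4))
s=grab('scene');S=cloud(s);mid(S,(355,398,268,330),.03,.125,'sc tube')
q=S[268:330,355:398].reshape(-1,3);q=q[(q[:,2]>.02)]
for a in(.03,.05,.07): 
    w=q[(q[:,2]>a)&(q[:,2]<a+.02)];print(a,((w.min(0)+w.max(0))/2).round(4),(w.max(0)-w.min(0)).round(4))
E
```

```text
[ 0.50637753 -0.04586754  0.23022254]
top 1825 mid [0.5314 0.0026 0.058 ] ext [0.0671 0.0669 0.0079] medz 0.0594
   circ [0.5315 0.0027 0.034 ]
0.06 [282.5 153.4  60.9  62.7] [0.5328 0.0026 0.06  ]
0.06 [283.  153.7  39.5  41.6] [0.5327 0.0021 0.06  ]
0.02 [285.8 150.   35.6  37.3] [0.5328 0.004  0.02  ]
0.02 [285.6 148.   80.   83. ] [0.5351 0.0047 0.02  ]
0.02 [283.  153.   64.2  64.6] [0.5286 0.0066 0.02  ]
floor 867 mid [0.5307 0.005  0.0069] ext [0.0393 0.0426 0.0094] medz 0.0056
   circ [0.5319 0.0049 0.0217]
0.06 [348.3 223.8   4.8  16.6] [0.5561 0.001  0.06  ]Traceback (most recent call last):
  File "<stdin>", line 16, in <module>
  File "h.py", line 22, in mid
    print(name,len(q),'mid',((q.min(0)+q.max(0))/2).round(4),'ext',(q.max(0)-q.min(0)).round(4),'medz',np.median(q[:,2]).round(4))
                              ~~~~~^^^
    return umr_minimum(a, axis, None, out, keepdims, initial, where)
ValueError: zero-size array to reduction operation minimum which has no identity
```

ring_top is at (0.532, 0.0026) with its top at 60 mm. The base floor centre is (0.532, 0.005), so the bores line up within 2–3 mm. The arm hides the tube in the top view, so I'll move near it and use the wrist camera.

```bash
python3 -m jog '[{"tx":-0.015,"ty":-0.032,"tz":0,"rx":0,"ry":0,"rz":0},{"tx":-0.015,"ty":-0.032,"tz":0,"rx":0,"ry":0,"rz":0},{"tx":-0.015,"ty":-0.032,"tz":0,"rx":0,"ry":0,"rz":0},{"tx":-0.014,"ty":-0.03,"tz":0,"rx":0,"ry":0,"rz":0},{"tx":-0.007,"ty":-0.016,"tz":0,"rx":0,"ry":0,"rz":0}]'
python3 -m jog '[{"tx":0,"ty":0,"tz":0,"rx":0,"ry":0,"rz":0},{"tx":0,"ty":0,"tz":0,"rx":0,"ry":0,"rz":0}]'
python3 - <<'E'
from h import *
f=grab('wrist','wrist5');P=cloud(f);s=r.state();print(s['tcp_pos'])
hsv=cv2.cvtColor(f['image'],cv2.COLOR_RGB2HSV); m=cv2.inRange(hsv,(95,80,100),(120,255,255))
m[(P[:,:,2]<.09)|(P[:,:,2]>.125)|np.isnan(P[:,:,2])]=0
q=P[m>0];print(len(q),q.min(0),q.max(0),((q.min(0)+q.max(0))/2).round(4),np.median(q[:,2]))
w=q[q[:,2]>.109];print('top',((w.min(0)+w.max(0))/2).round(4),(w.max(0)-w.min(0)).round(4))
E
```

```text
t: 9.25
tcp_pos: [0.4385, -0.1917, 0.2298]
tool_rot: [-0.0, 0.994, 0.111, -0.001]
contact_force: [0.0, 0.2, 0.2]
finger_gap: 1.001
t: 9.42
tcp_pos: [0.4405, -0.1886, 0.2301]
tool_rot: [-0.001, 0.994, 0.112, -0.0]
contact_force: [0.1, -0.4, 0.4]
finger_gap: 1.003
[ 0.44106588 -0.18755069  0.23023606]
865 [ 0.44730575 -0.20412381  0.10103068] [ 0.47930081 -0.17196949  0.11419341] [ 0.4633 -0.188   0.1076] 0.11168561963882206
top [ 0.4633 -0.1887  0.1116] [0.0302 0.0306 0.0052]
```

View pics/wrist5.png

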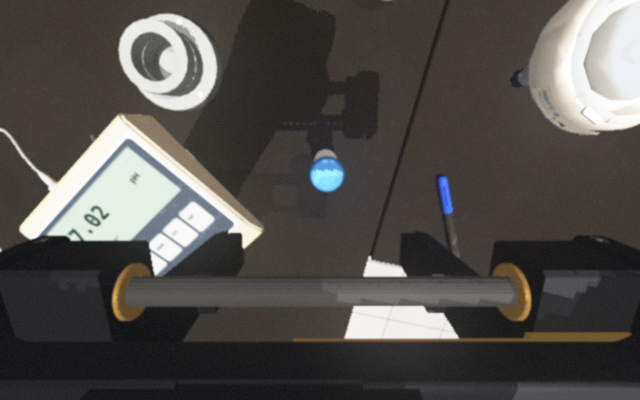

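The tube's blue cap is at (327,173), standing upright. It measures (0.463, -0.188) with its top at 112 mm. Quick check of the pH meter's height and extent near the finger.

```bash
python3 - <<'E'
from h import *
f=grab('wrist');P=cloud(f)
q=P[100:235,15:262].reshape(-1,3);q=q[(q[:,2]>.02)&(q[:,2]<.12)]
w=q[(q[:,0]<.5)];print(w.min(0),w.max(0),np.percentile(w[:,2],[50,95,99]))
print(r.state()['tcp_pos'])
E
```

```text
[ 0.31235188 -0.12591124  0.02000041] [0.49944919 0.17741603 0.06713808] [0.05654744 0.0647212  0.06553783]
[ 0.44130037 -0.18710432  0.23035422]
```

The meter reaches y = -0.126 and z = 65 mm. I'll pre-close the jaws to about 55 mm to stay clear of it while descending over the tube.

```bash
python3 -m jog '[{"tx":0.01,"ty":-0.001,"tz":0,"rx":0,"ry":0,"rz":0},{"tx":0.012,"ty":0,"tz":0,"rx":0,"ry":0,"rz":0},{"tx":0,"ty":0,"tz":-0.02,"rx":0,"ry":0,"rz":0},{"tx":0,"ty":0,"tz":-0.02,"rx":0,"ry":0,"rz":0},{"tx":0,"ty":0,"tz":-0.02,"rx":0,"ry":0,"rz":0}]' 0.25
python3 -m jog '[{"tx":0,"ty":0,"tz":-0.02,"rx":0,"ry":0,"rz":0},{"tx":0,"ty":0,"tz":0,"rx":0,"ry":0,"rz":0},{"tx":0,"ty":0,"tz":0,"rx":0,"ry":0,"rz":0}]'
```

```text
t: 9.93
tcp_pos: [0.4645, -0.1885, 0.1701]
tool_rot: [-0.0, 0.993, 0.114, 0.001]
contact_force: [-1.4, 1.2, -0.7]
finger_gap: 0.645
t: 10.18
tcp_pos: [0.4631, -0.1886, 0.1502]
tool_rot: [-0.001, 0.994, 0.114, -0.001]
contact_force: [0.8, 0.0, 1.1]
finger_gap: 0.625
```

```bash
python3 -m jog '[{"tx":0,"ty":0,"tz":-0.02,"rx":0,"ry":0,"rz":0},{"tx":0,"ty":0,"tz":-0.02,"rx":0,"ry":0,"rz":0},{"tx":0,"ty":0,"tz":-0.02,"rx":0,"ry":0,"rz":0},{"tx":0,"ty":0,"tz":-0.015,"rx":0,"ry":0,"rz":0},{"tx":0,"ty":0,"tz":0,"rx":0,"ry":0,"rz":0}]'
python3 -m jog '[{"tx":0,"ty":0,"tz":0,"rx":0,"ry":0,"rz":0},{"tx":0,"ty":0,"tz":0,"rx":0,"ry":0,"rz":0},{"tx":0,"ty":0,"tz":0,"rx":0,"ry":0,"rz":0},{"tx":0,"ty":0,"tz":0,"rx":0,"ry":0,"rz":0},{"tx":0,"ty":0,"tz":0,"rx":0,"ry":0,"rz":0}]' -1 12
python3 -m jog '[{"tx":0,"ty":0,"tz":0,"rx":0,"ry":0,"rz":0},{"tx":0,"ty":0,"tz":0,"rx":0,"ry":0,"rz":0},{"tx":0,"ty":0,"tz":0,"rx":0,"ry":0,"rz":0}]'
```

```text
t: 10.6
tcp_pos: [0.4625, -0.1892, 0.0747]
tool_rot: [-0.001, 0.994, 0.113, -0.001]
contact_force: [-0.1, -0.2, 0.5]
finger_gap: 0.623
t: 11.02
tcp_pos: [0.4633, -0.1903, 0.0767]
tool_rot: [0.0, 0.994, 0.113, 0.001]
contact_force: [0.1, -0.0, 5.1]
finger_gap: 0.327
t: 11.27
tcp_pos: [0.4635, -0.1902, 0.0767]
tool_rot: [0.0, 0.994, 0.113, 0.001]
contact_force: [0.0, 1.2, 6.6]
finger_gap: 0.324
```

Gap 28.6 mm: the tube body is gripped. Lifting straight up.

```bash
python3 -m jog '[{"tx":0,"ty":0,"tz":0.01,"rx":0,"ry":0,"rz":0},{"tx":0,"ty":0,"tz":0.02,"rx":0,"ry":0,"rz":0},{"tx":0,"ty":0,"tz":0.03,"rx":0,"ry":0,"rz":0},{"tx":0,"ty":0,"tz":0.03,"rx":0,"ry":0,"rz":0},{"tx":0,"ty":0,"tz":0.015,"rx":0,"ry":0,"rz":0}]' -1 15
python3 -m jog '[{"tx":0.005,"ty":0.0135,"tz":0.005,"rx":0,"ry":0,"rz":0},{"tx":0.01,"ty":0.028,"tz":0,"rx":0,"ry":0,"rz":0},{"tx":0.01,"ty":0.028,"tz":0,"rx":0,"ry":0,"rz":0},{"tx":0.01,"ty":0.028,"tz":0,"rx":0,"ry":0,"rz":0},{"tx":0.01,"ty":0.028,"tz":0,"rx":0,"ry":0,"rz":0}]'
python3 -m jog '[{"tx":0.01,"ty":0.028,"tz":0,"rx":0,"ry":0,"rz":0},{"tx":0.01,"ty":0.028,"tz":0,"rx":0,"ry":0,"rz":0},{"tx":0.004,"ty":0.012,"tz":0,"rx":0,"ry":0,"rz":0},{"tx":0,"ty":0,"tz":0,"rx":0,"ry":0,"rz":0},{"tx":0,"ty":0,"tz":0,"rx":0,"ry":0,"rz":0}]'
python3 - <<'E'
from h import *
grab('scene','scene6');grab('wrist','wrist6');print(r.state()['tcp_pos'])
E
```

```text
t: 11.68
tcp_pos: [0.4636, -0.1903, 0.1843]
tool_rot: [0.001, 0.994, 0.113, 0.002]
contact_force: [-0.2, 0.8, -0.0]
finger_gap: 0.325
t: 12.1
tcp_pos: [0.5075, -0.0634, 0.1865]
tool_rot: [0.0, 0.994, 0.112, 0.0]
contact_force: [0.0, -0.7, 0.4]
finger_gap: 0.325
t: 12.52
tcp_pos: [0.5311, 0.0029, 0.1858]
tool_rot: [0.0, 0.994, 0.113, -0.0]
contact_force: [0.5, -0.1, -1.6]
finger_gap: 0.326
[0.53083254 0.00119235 0.18558999]
```

View pics/scene6.png

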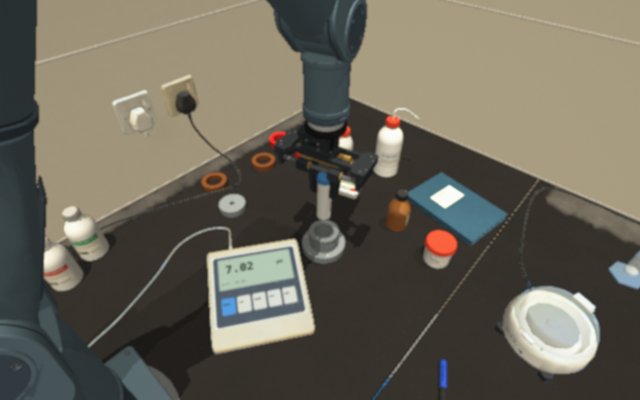

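View pics/wrist6.png

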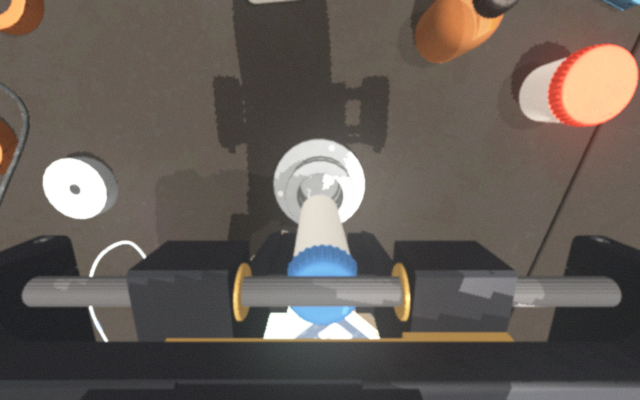

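The tube hangs upright above the stack: at (323,200) in the scene view and (320,240) in the wrist view, with the bore under its foot. I'll check the relative offset.

```bash
python3 - <<'E'
from h import *
s=grab('scene');S=cloud(s);print(r.state()['tcp_pos'])
for a in(.112,.125,.14,.155):
    q=S[170:224,305:345].reshape(-1,3);w=q[(q[:,2]>a)&(q[:,2]<a+.013)&(abs(q[:,0]-.53)<.03)&(abs(q[:,1])<.035)]
    # axis: fit circle of R 14.5 to visible surface
    from scipy.optimize import least_squares
    c=least_squares(lambda c:np.hypot(w[:,0]-c[0],w[:,1]-c[1])-.0145,[.535,.006],loss='soft_l1',f_scale=.001).x
    print(a,len(w),c.round(4))
q=S[215:262,300:348].reshape(-1,3);w=q[(q[:,2]>.056)&(q[:,2]<.064)];h=cv2.minEnclosingCircle((w[:,:2]-[.53,0]).astype(np.float32));print('ring',len(w),h,w.min(0),w.max(0))
w=q[(q[:,2]>.016)&(q[:,2]<.064)];print('ztop',w[:,2].max())
E
```

```text
[0.53090505 0.00113358 0.18559872]
0.112 58 [0.5286 0.0038]
0.125 61 [0.529  0.0034]
0.14 60 [0.5288 0.0032]
0.155 64 [0.529  0.0027]
ring 326 ((-0.0011059560347348452, 0.0035577628295868635), 0.03457581624388695) [ 0.49532732 -0.0300841   0.05607357] [0.56321922 0.0368572  0.0620934 ]
ztop 0.062093404281045594
```

In the same camera, the tube axis (0.529, 0.0035) matches the ring centre (0.529, 0.0035), and the tube is vertical. Lowering.

```bash
python3 -m jog '[{"tx":0.001,"ty":0.001,"tz":-0.015,"rx":0,"ry":0,"rz":0},{"tx":0,"ty":0,"tz":-0.015,"rx":0,"ry":0,"rz":0},{"tx":0,"ty":0,"tz":-0.01,"rx":0,"ry":0,"rz":0},{"tx":0,"ty":0,"tz":-0.01,"rx":0,"ry":0,"rz":0},{"tx":0,"ty":0,"tz":0,"rx":0,"ry":0,"rz":0}]'
python3 -m jog '[{"tx":0,"ty":0,"tz":-0.01,"rx":0,"ry":0,"rz":0},{"tx":0,"ty":0,"tz":-0.01,"rx":0,"ry":0,"rz":0},{"tx":0,"ty":0,"tz":-0.01,"rx":0,"ry":0,"rz":0},{"tx":0,"ty":0,"tz":0,"rx":0,"ry":0,"rz":0}]'
python3 -m jog '[{"tx":0,"ty":0,"tz":-0.01,"rx":0,"ry":0,"rz":0},{"tx":0,"ty":0,"tz":-0.008,"rx":0,"ry":0,"rz":0},{"tx":0,"ty":0,"tz":0,"rx":0,"ry":0,"rz":0},{"tx":0,"ty":0,"tz":0,"rx":0,"ry":0,"rz":0}]'
```

```text
t: 13.08
tcp_pos: [0.5311, 0.0035, 0.1339]
tool_rot: [0.0, 0.994, 0.112, -0.002]
contact_force: [-0.1, 0.6, -0.3]
finger_gap: 0.324
t: 13.42
tcp_pos: [0.5312, 0.0044, 0.1037]
tool_rot: [-0.0, 0.994, 0.113, -0.002]
contact_force: [-0.3, 0.2, 0.1]
finger_gap: 0.323
t: 13.75
tcp_pos: [0.5322, 0.0046, 0.0872]
tool_rot: [-0.0, 0.994, 0.113, -0.001]
contact_force: [0.2, -0.1, -0.1]
finger_gap: 0.325
```

```bash
python3 -m jog '[{"tx":0,"ty":0,"tz":-0.001,"rx":0,"ry":0,"rz":0},{"tx":0,"ty":0,"tz":-0.001,"rx":0,"ry":0,"rz":0},{"tx":0,"ty":0,"tz":0,"rx":0,"ry":0,"rz":0},{"tx":0,"ty":0,"tz":0,"rx":0,"ry":0,"rz":0}]'
python3 -m jog '[{"tx":0,"ty":0,"tz":-0.001,"rx":0,"ry":0,"rz":0},{"tx":0,"ty":0,"tz":0,"rx":0,"ry":0,"rz":0},{"tx":0,"ty":0,"tz":0,"rx":0,"ry":0,"rz":0}]'
python3 -m jog '[{"tx":0,"ty":0,"tz":-0.001,"rx":0,"ry":0,"rz":0},{"tx":0,"ty":0,"tz":0,"rx":0,"ry":0,"rz":0},{"tx":0,"ty":0,"tz":0,"rx":0,"ry":0,"rz":0}]'
```

```text
t: 14.08
tcp_pos: [0.5327, 0.0045, 0.0859]
tool_rot: [0.0, 0.994, 0.113, 0.0]
contact_force: [0.7, 0.3, 0.4]
finger_gap: 0.325
t: 14.33
tcp_pos: [0.5325, 0.0045, 0.0847]
tool_rot: [0.0, 0.994, 0.113, 0.0]
contact_force: [-0.1, 1.2, -0.7]
finger_gap: 0.322
t: 14.58
tcp_pos: [0.5325, 0.0045, 0.0837]
tool_rot: [0.0, 0.994, 0.113, -0.0]
contact_force: [-0.2, -0.9, -0.9]
finger_gap: 0.322
```

```bash
python3 -m jog '[{"tx":0,"ty":0,"tz":-0.001,"rx":0,"ry":0,"rz":0},{"tx":0,"ty":0,"tz":0,"rx":0,"ry":0,"rz":0},{"tx":0,"ty":0,"tz":0,"rx":0,"ry":0,"rz":0}]'
python3 -m jog '[{"tx":0,"ty":0,"tz":-0.0005,"rx":0,"ry":0,"rz":0},{"tx":0,"ty":0,"tz":0,"rx":0,"ry":0,"rz":0},{"tx":0,"ty":0,"tz":0,"rx":0,"ry":0,"rz":0}]'
```

```text
t: 14.83
tcp_pos: [0.5326, 0.0045, 0.0828]
tool_rot: [-0.0, 0.994, 0.113, 0.0]
contact_force: [0.4, -0.5, 1.1]
finger_gap: 0.322
t: 15.08
tcp_pos: [0.533, 0.0047, 0.0827]
tool_rot: [-0.0, 0.994, 0.113, 0.0]
contact_force: [-0.3, 1.1, 5.0]
finger_gap: 0.327
```

Contact at exactly the predicted height (foot at 6 mm, +5 N). Releasing and lifting straight up.

```bash
python3 -m jog '[{"tx":0,"ty":0,"tz":0,"rx":0,"ry":0,"rz":0},{"tx":0,"ty":0,"tz":0,"rx":0,"ry":0,"rz":0},{"tx":0,"ty":0,"tz":0,"rx":0,"ry":0,"rz":0},{"tx":0,"ty":0,"tz":0,"rx":0,"ry":0,"rz":0},{"tx":0,"ty":0,"tz":0,"rx":0,"ry":0,"rz":0}]' 0.6
python3 -m jog '[{"tx":0,"ty":0,"tz":0.01,"rx":0,"ry":0,"rz":0},{"tx":0,"ty":0,"tz":0.02,"rx":0,"ry":0,"rz":0},{"tx":0,"ty":0,"tz":0.03,"rx":0,"ry":0,"rz":0},{"tx":0,"ty":0,"tz":0.035,"rx":0,"ry":0,"rz":0},{"tx":0,"ty":0,"tz":0.035,"rx":0,"ry":0,"rz":0}]'
python3 -m jog '[{"tx":-0.02,"ty":-0.03,"tz":0.02,"rx":0,"ry":0,"rz":0},{"tx":-0.02,"ty":-0.035,"tz":0,"rx":0,"ry":0,"rz":0},{"tx":-0.02,"ty":-0.035,"tz":0,"rx":0,"ry":0,"rz":0},{"tx":-0.01,"ty":-0.02,"tz":0,"rx":0,"ry":0,"rz":0},{"tx":0,"ty":0,"tz":0,"rx":0,"ry":0,"rz":0}]'
python3 - <<'E'
from h import *
s=grab('scene','scene7');f=grab('wrist','wrist7');S=cloud(s);W=cloud(f)
a=np.vstack([s['image'][150:300,220:430],f['image'][0:230,0:640][20:170,100:310]])
cv2.imwrite('pics/c7.png',cv2.resize(a,None,fx=2,fy=2,interpolation=cv2.INTER_CUBIC)[:,:,::-1])
for n,P,F in(('s',S,s),('w',W,f)):
    q=P.reshape(-1,3);q=q[(abs(q[:,0]-.532)<.06)&(abs(q[:,1]-.004)<.06)]
    w=q[q[:,2]>.1];print(n,'cap',len(w),((w.min(0)+w.max(0))/2).round(4),w[:,2].max().round(4),np.percentile(w[:,2],90))
    w=q[(q[:,2]>.054)&(q[:,2]<.066)&(np.hypot(q[:,0]-.532,q[:,1]-.004)<.04)];print(' ringtop',len(w),((w.min(0)+w.max(0))/2).round(4),(w.max(0)-w.min(0)).round(4),np.median(w[:,2]))
E
```

```text
t: 15.5
tcp_pos: [0.5324, 0.0044, 0.0821]
tool_rot: [0.0, 0.994, 0.113, -0.0]
contact_force: [-0.0, -1.0, -0.4]
finger_gap: 0.674
t: 15.92
tcp_pos: [0.5319, 0.0046, 0.214]
tool_rot: [-0.0, 0.994, 0.113, -0.0]
contact_force: [1.1, -0.1, 0.3]
finger_gap: 0.799
t: 16.33
tcp_pos: [0.4597, -0.1208, 0.2328]
tool_rot: [0.001, 0.994, 0.109, -0.001]
contact_force: [0.4, -0.0, 0.4]
finger_gap: 0.801
s cap 99 [ 0.5049 -0.0103  0.2143] 0.3284 0.12016293145972454
 ringtop 340 [0.5286 0.0032 0.06  ] [0.0684 0.0669 0.0119] 0.05871546839647945
w cap 6061 [ 0.5105 -0.0176  0.2126] 0.3222 0.3094146307717898
 ringtop 1713 [ 0.5314 -0.0006  0.06  ] [0.0669 0.0609 0.012 ] 0.05932569530173337
```

View pics/c7.png

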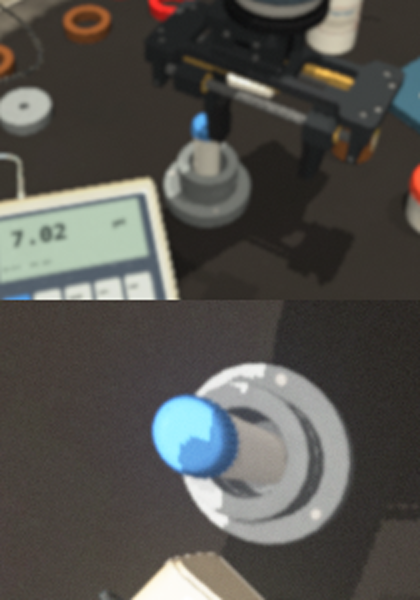

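The crops show the tube standing upright through both flat rings, with the cap above and the gripper clear. One last check of the cap's height and position.

```bash
python3 - <<'E'
from h import *
f=grab('wrist');P=cloud(f).reshape(-1,3)
q=P[(abs(P[:,0]-.532)<.04)&(abs(P[:,1]-.004)<.04)]
w=q[(q[:,2]>.112)&(q[:,2]<.13)];print('cap',((w.min(0)+w.max(0))/2).round(4),(w.max(0)-w.min(0)).round(4),np.median(w[:,2]))
s=r.state();print(s['t'],s['tcp_pos'],s['contact_force'])
r.finish_job()
E
```

```text
cap [0.5324 0.005  0.1162] [0.0322 0.0309 0.0084] 0.11770731307083078
16.4833 [ 0.46292096 -0.11489824  0.23280122] [-0.50323835  0.70348952  0.43502287]
the job is handed in; nothing more can be done
```

The wide-bore grey ring now lies flat on the ring stack, released. The sample tube stands upright through both rings on the floor of the shield base. I handed the job in at about 16.5 s; it reports no verdict.

**Ring:** I set it down on light contact (about 6 N). Its top measured 59–60 mm above the worktop. Before the tube went in, the wrist camera put it at (0.532, 0.003), against about (0.532, 0.003) for the lower ring and (0.532, 0.005) for the base. The bores therefore line up within about 2–3 mm.

**Tube:** It stayed vertical throughout and met the floor with about 5 N, exactly at the height expected for a 6 mm floor. After release its cap was at (0.532, 0.005), with its top at about 118 mm. I expected 119 mm, so the difference is within camera error.

**Checks that disagreed:**
- **Camera offset:** the scene camera reads about 3 mm lower in x than the wrist camera. I therefore compared positions within one view.
- **Last ring centre:** the final wrist reading gave y = -0.001 for the upper ring, because the tube hides part of it. The scene view at the same moment gave 0.003.
- **Failed attempts:** the first two move calls were refused for missing row keys, so nothing moved. The first try at measuring the tube failed because the arm blocked the top view.

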